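Return a blade case through the tool-return slot

ROBOT

A 6-joint arm with a two-finger parallel gripper is mounted at the origin on the work surface. World frame = base frame: x ahead of the robot, y to its left, z up, the work surface at z = 0. Lengths are in m, angles in degrees, forces in N, time in s.
With the tool pointing down it reaches from about 0.375 to 0.9 m from the base axis. Payload 3.1 kg.
Tool frame: the origin (TCP) lies at the very end of the fingers, on their centre line; the grasp point (between the pads) lies 19 mm behind it; z points along the fingers, y is the direction in which the jaws open and shut (so a half turn about z gives the same grasp; the last joint's range is limited). The gripper opens to 87 mm and grips with 3 to 60 N. Pads are 19 mm wide; open, the fingers measure 117 mm over their backs; the gripper's body (75 mm by 190 mm) begins 51 mm behind the grasp point.
Start: joints at [-83.451, 30.224, 82.088, -0, 67.689, -10.227], TCP at [0.18, -0.598, 0.189] pointing down, gripper open.
Joint ranges: [-176.69, 176.69], [-43.24, 126.21], [12.49, 139.97], [-82, 262], [0, 151.66], [-163.58, 163.58]. Speed limits (degrees/s): [159.86, 159.86, 180, 180, 180, 180].

INTERFACE

Orientations are given as a 3x3 rotation matrix whose columns are the frame's x, y, z axes.
In Python, from rig import bot gives the robot as it stands. The module is installed in compiled form; this text tells all that it offers.
- The arm moves only by the tool play_rows, never from a script. Its argument "targets" is a list of rows, each a list of 7 numbers: the closure, from 0 (fully open) to 1 (shut), then the shift along the world's x, y, z in m, then the turn, a rotation vector about the world's x, y, z in rad. A call has 1 to 12 rows; each row shifts and turns the commanded pose from where the row before left it; what a row does not reach is not made up. A row lasts 1/8 s, in which the tool goes at most 62.5 mm and 10.7 degrees, less where a joint would pass 70% of its speed; a pose out of reach is approached as far as the arm can. A call with a gripper value outside its range is refused whole. The fingers move at their own pace and stop on an object; the grip force is fixed at half the most. Time passes only in rows, so rows that do not move let the fingers close. It gives the time, the measured TCP pose, the force and the opening at its end, in the units of the state.
- bot.read_state(): the state, without advancing time (a new reading comes with each control period).
- bot.capture(name): name is "side" or "top"; returns the picture (384x512x3 uint8, blue, green, red); there is no depth.
- bot.get_calibration(name): a dict with "fx", "fy", "cx", "cy" (pixels), "R" (3x3) and "t" (3): a world point X has camera coordinates R X + t. Camera axes: x right, y down, z forward; pixel columns grow to the right and rows downward; lengths in m; the calibration is good to about 2 mm. A picture is of the moment at which its call begins. get_calibration takes no time and is no camera call.
- bot.hand_in(): hands the job in, once; it reports no verdict.
The state is a dict: "time_s": time; "joint_positions": joint angles; "qvel": joint speeds; "tau": joint torques, N m; "position": TCP position; "tcp_rot": TCP orientation; "force": force on the tool from outside, world axes, zero at the start; "moment": the same for the moment, N m; "opening": opening from 0.0 (shut) to 1.0 (fully open).
Only numpy, scipy, OpenCV 4.12 (cv2) and the standard library are available. Lean on these libraries where they do the work, as an engineer would, in place of code of your own. Each camera call takes 0.05 s, during which the arm holds its last target. There are 200 camera calls.

TASK

Somebody left a wrench lying across the slot of the green tool-return box: lay it flat in the blue wrench tray. Then take the orange blade case from the wooden rack, push it on edge down through the yellow slot until it has dropped past the flap into the box, and leave the other two cases in their places in the rack.

Things in the scene. Friction and masses are not known exactly. Their poses are not given: they have to be found in the camera images.
- box: Green sheet-metal tool-return box, fixed, 160 (x) x 210 (y) mm, 200 mm high including its level aluminium cover, which has a yellow-framed slot. Origin: centre of its underside, on the table; z up.
- top_middle (a point): Middle of the box's cover, on its top face; axes as the box's. The slot is 14 mm wide (along x), 118 mm long (along y), 44 mm deep to a flap, and centred along y. The cover is screwed on loosely: the slot's centre line lies anywhere from -8 to 8 mm from this point along x. That offset is not reported: find it by touch or by eye.
- flap (a joint): Hidden counterweighted flap closing the slot 44 mm down; 0 rad shut, grows to 1.45 as it opens downward. It bears the case's own weight: a case let go in the slot stays standing, about 36 mm of it above the cover. It yields to a push of about 3 to 12 N on the case; 15 to 25 mm further down the case falls free into the box.
- case_center (a point): Orange flat plastic blade case, 10 mm thick (its x), 110 mm long (its y), 80 mm high (its z), about 0.12 kg. The point is its centre, half-way up. It starts standing on edge in one of the three grooves of the rack, with 47 mm of its height free above the groove walls.
- wrench_center (a point): Steel combination wrench, 160 mm long (its x), 10 mm thick (its z), shank 16 mm wide (along its y) between heads 30 mm wide, about 0.16 kg. The point is the middle of the shank, half-way up. It starts lying flat on the box's cover across the slot, roughly along the box's x.
- tray: Blue cardboard tray, open on top, fixed, 200 (x) x 230 (y) mm outside, walls 6 mm thick and 50 mm high, floor 6 mm thick. Origin: centre of its underside, z up. Two wrenches, 10 mm thick, are fixed in it, lying along y at x = -75 and x = -38 mm; the part from x = -15 to x = 90 mm is free.
- rack: Wooden rack, fixed, 190 (x) x 130 (y) mm, floor 12 mm thick, with three grooves along y at x = -60, 0 and 60 mm, each 13 mm wide with walls 8 mm thick that reach 45 mm above the table. Origin: centre of its underside, z up. It holds three cases on edge, one in each groove, 60 mm apart.
- case_green_center (a point): Green blade case of the same size, in the rack; the point is its centre. To be left there.
- case_grey_center (a point): Grey blade case of the same size, in the rack; the point is its centre. To be left there.
Not all that is in view belongs to the job. What is meant by the part that bears wrench_center is not purple, and is the smaller of those in its own colour. Of the things shaped like the part that bears case_center, the orange one is meant.

How it is judged (in metres and radians):
On the way, in this order (a step that is already met when the one before it is completed fails the run):
1. the wrench lies in the tray, let go and at rest (x of wrench_center in the frame of tray between -0.09 and 0.09 m and y of wrench_center in the frame of tray between -0.105 and 0.105 m and z of wrench_center in the frame of tray between 0 and 0.04 m and angle between wrench_center's own z axis and vertical below 0.35 rad and linear speed of wrench below 0.02 m/s and contact force between the fingers and wrench below 0.1 N), for 0.2 s.
2. the orange case stands on edge in the slot, at least 25 mm deep (x of case_center in the frame of box between -0.016 and 0.016 m and y of case_center in the frame of box between -0.014 and 0.014 m and z of case_center in the frame of box between 0.14 and 0.215 m and angle between case_center's own z axis and vertical below 0.25 rad), for 0.05 s.
At the end, for the whole second after the job is handed in: Orange case inside the box (centre within its walls, under 110 mm above its underside); wrench in the tray (centre within its walls, under 40 mm above its underside, tilted under 20 degrees); both at rest; green and grey cases within 20 mm of their starts (x of case_center in the frame of box between -0.075 and 0.075 m and y of case_center in the frame of box between -0.1 and 0.1 m and z of case_center in the frame of box between 0 and 0.11 m and x of wrench_center in the frame of tray between -0.09 and 0.09 m and y of wrench_center in the frame of tray between -0.105 and 0.105 m and z of wrench_center in the frame of tray between 0 and 0.04 m and angle between wrench_center's own z axis and vertical below 0.35 rad and linear speed of each of case, wrench below 0.02 m/s and distance of each of case_green_center, case_grey_center from where it was at the start of the episode below 0.02 m); the robot touches nothing.
It fails at once if the green or grey case is moved more than 40 mm or tipped over (distance of any of case_green_center, case_grey_center from where it was at the start of the episode above 0.04 m or angle between any of case_green_center, case_grey_center's own z axis and vertical above 0.4 rad).
It also fails if it takes over 72 s, if anything falls off the work surface, if the arm or the gripper's body presses on something with over 40 N, if the wrist force passes 120 N, or if a joint passes its speed limit or range.

## Working session

There is one attempt and no reset: what is moved stays moved. The work goes in short steps, Python scripts to look and compute and a tool call to move; the robot and the scene stay as the last step left them, time stands still between calls to the robot, and variables do not carry over. Pictures are saved under pics/ and viewed, about 8 in all and at most 12, crops included, and the job is handed in when it is done.

Besides the shell and the picture viewer there is one more tool, called as a command line: name --pt "numbers of a row" for each row, then --argument value for the rest. play_rows: Moves the arm, as the interface text tells. Its arguments: {"type":"object","properties":{"targets":{"type":"array","items":{"type":"array","items":{"type":"number"}}}},"required":["targets"]}

```bash
mkdir -p pics
cat > h.py <<'E'
import numpy as np, cv2
from rig import bot
def ray(n,u,v):
    c=bot.get_calibration(n);R=np.array(c["R"]);t=np.array(c["t"]).ravel()
    d=R.T@np.array([(u-c["cx"])/c["fx"],(v-c["cy"])/c["fy"],1.]);return -R.T@t,d
def onz(n,u,v,z):
    o,d=ray(n,u,v);return o+d*(z-o[2])/d[2]
def tri(pts):
    A=np.zeros((3,3));b=np.zeros(3);L=[]
    for n,u,v in pts:
        o,d=ray(n,u,v);d=d/np.linalg.norm(d);P=np.eye(3)-np.outer(d,d);A+=P;b+=P@o;L.append((o,P))
    X=np.linalg.solve(A,b);return X,[np.linalg.norm(P@(X-o)) for o,P in L]
def proj(n,X):
    c=bot.get_calibration(n);p=np.array(c["R"])@np.array(X)+np.array(c["t"]).ravel();return c["fx"]*p[0]/p[2]+c["cx"],c["fy"]*p[1]/p[2]+c["cy"]
E
python3 - <<'E'
from h import *
for n in("side","top"):
    im=bot.capture(n);cv2.imwrite(f"pics/{n}0.png",im);c=bot.get_calibration(n);print(n,c["fx"],c["cx"],c["cy"],np.round(c["R"],3).tolist(),np.round(c["t"],3).tolist())
    print("center",ray(n,0,0)[0])
    cv2.imwrite(f"pics/{n}0b.png",cv2.resize(im,(800,600),interpolation=cv2.INTER_CUBIC))
s=bot.read_state();print(s["position"],np.round(s["tcp_rot"],3).tolist())
E
```

```text
side 497.4021945831869 250.38572644173573 192.84212954421574 [[0.965, -0.261, -0.02], [-0.137, -0.442, -0.887], [0.222, 0.858, -0.462]] [-0.41, 0.22, 1.373]
center [ 0.12084052 -1.18828266  0.82188205]
top 404.1668367502142 248.5258831787391 193.00786742407743 [[0.022, -1.0, 0.005], [-0.99, -0.022, -0.141], [0.141, -0.002, -0.99]] [-0.001, 0.462, 1.189]
center [0.28994036 0.01177149 1.24191401]
[ 0.18033197 -0.59764545  0.18775799] [[0.957, 0.289, -0.0], [0.289, -0.957, 0.002], [0.0, -0.002, -1.0]]
```

View pics/side0b.png

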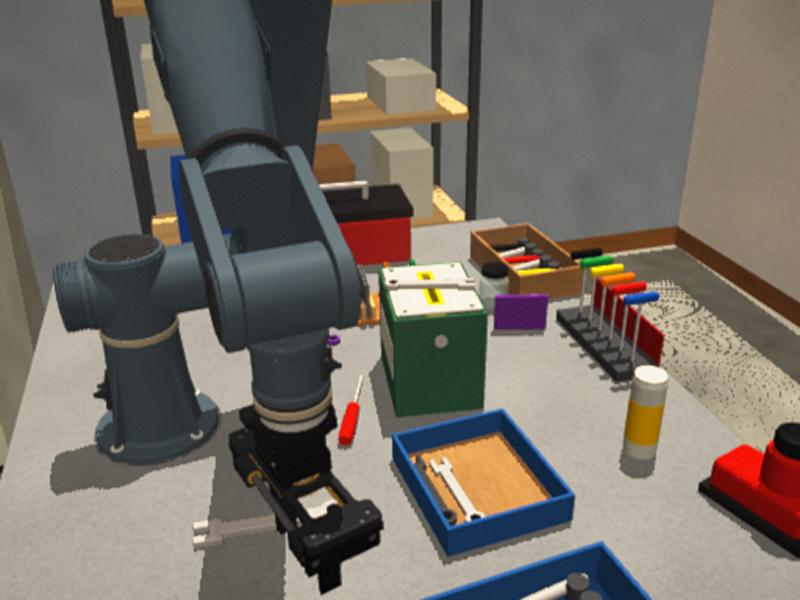

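View pics/top0b.png

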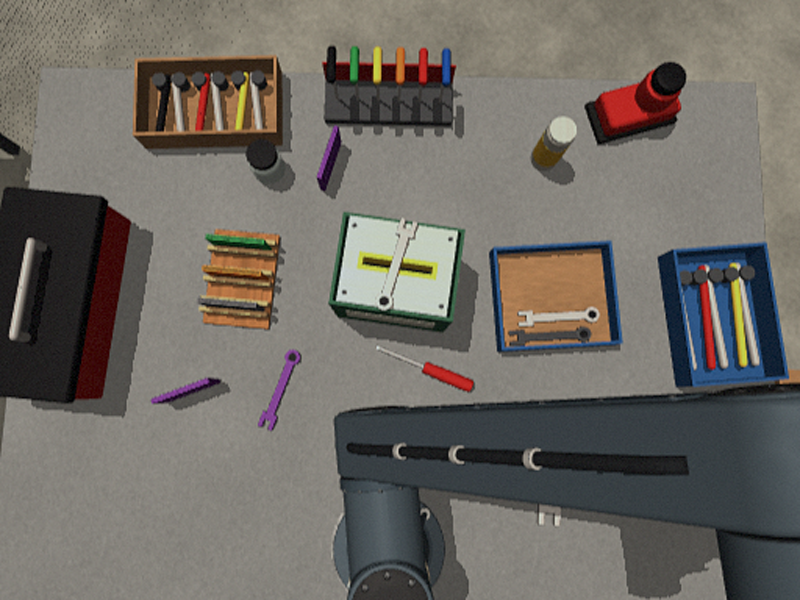

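The top view (800x600 scale) shows the silver wrench across the slot, from (384,302) to (404,230). It also shows the yellow slot at (398,265), the tray around (555,297), and the rack with the orange case at (237,272). In the side view the arm hides the rack, so I'll measure the box, wrench and tray first.

Run:
```python
from h import *
C=[]
for n,(x0,y0,x1,y1) in (("top",(205,130,305,215)),("side",(238,160,320,270))):
    im=cv2.imread(f"pics/{n}0.png");hsv=cv2.cvtColor(im,cv2.COLOR_BGR2HSV)
    roi=np.zeros(im.shape[:2],np.uint8);roi[y0:y1,x0:x1]=255
    m=cv2.inRange(hsv,(22,130,100),(35,255,255))&roi
    p=cv2.findNonZero(m);r=cv2.minAreaRect(p);print(n,"yellow",len(p),r, np.round(cv2.boxPoints(r),1).tolist())
    m=cv2.inRange(hsv,(40,90,20),(85,255,255))&roi
    p=cv2.findNonZero(m);hull=cv2.approxPolyDP(cv2.convexHull(p),3,True)[:,0];print(n,"green hull",hull.tolist())
    c=im[y0:y1,x0:x1];k=550//c.shape[0];C.append(cv2.resize(c,None,fx=4.5,fy=4.5,interpolation=cv2.INTER_CUBIC))
# orange case, top
im=cv2.imread("pics/top0.png");hsv=cv2.cvtColor(im,cv2.COLOR_BGR2HSV)
for n,(x0,y0,x1,y1) in (("blue tray",(305,150,402,230)),):
    roi=np.zeros(im.shape[:2],np.uint8);roi[y0:y1,x0:x1]=255
    m=cv2.inRange(hsv,(100,120,40),(125,255,255))&roi
    p=cv2.findNonZero(m);r=cv2.minAreaRect(p);b=cv2.boxPoints(r);print(n,r)
    print([np.round(onz("top",*q,.05),3).tolist() for q in b])
H=max(c.shape[0] for c in C);o=np.zeros((H,sum(c.shape[1] for c in C),3),np.uint8);x=0
for c in C:o[:c.shape[0],x:x+c.shape[1]]=c;x+=c.shape[1]
print(o.shape)
s=min(1,800/o.shape[1],600/o.shape[0]);cv2.imwrite("pics/c0.png",cv2.resize(o,None,fx=s,fy=s));print(s*4.5)
im=cv2.imread("pics/top0.png")[140:218,122:187];cv2.imwrite("pics/c1.png",cv2.resize(im,None,fx=7,fy=7,interpolation=cv2.INTER_CUBIC))
```

```text
top yellow 287 ((253.9199981689453, 169.55999755859375), (50.62884521484375, 10.182336807250977), 8.130102157592773) [[228.10000610351562, 171.0], [229.60000610351562, 160.89999389648438], [279.70001220703125, 168.10000610351562], [278.29998779296875, 178.1999969482422]]
top green hull [[296, 147], [289, 205], [283, 211], [218, 202], [211, 194], [220, 136]]
side yellow 173 ((261.0, 188.0), (46.0, 28.0), -0.0) [[238.0, 202.0], [238.0, 174.0], [284.0, 174.0], [284.0, 202.0]]
side green hull [[264, 166], [311, 199], [308, 260], [253, 264], [245, 229], [243, 173]]
blue tray ((355.1206970214844, 189.05172729492188), (66.59078216552734, 80.9189453125), 86.633544921875)
[[0.57, -0.182, 0.05], [0.59, -0.427, 0.05], [0.389, -0.433, 0.05], [0.37, -0.194, 0.05]]
(495, 819, 3)
4.395604395604395
```

View pics/c0.png

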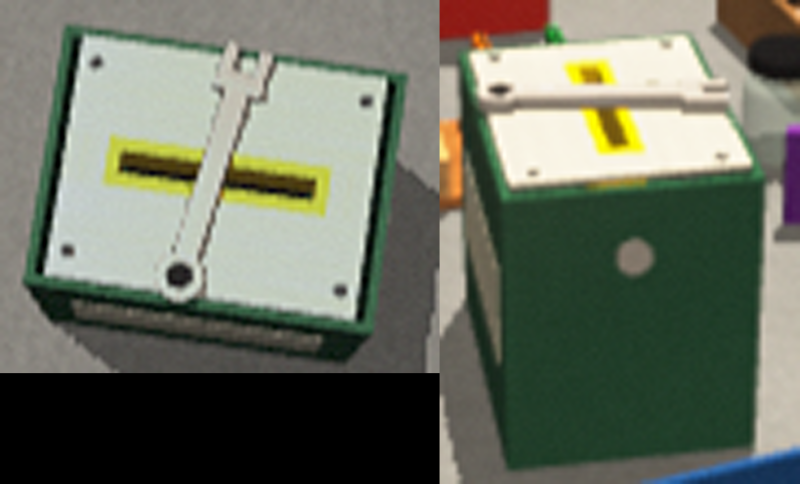

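View pics/c1.png

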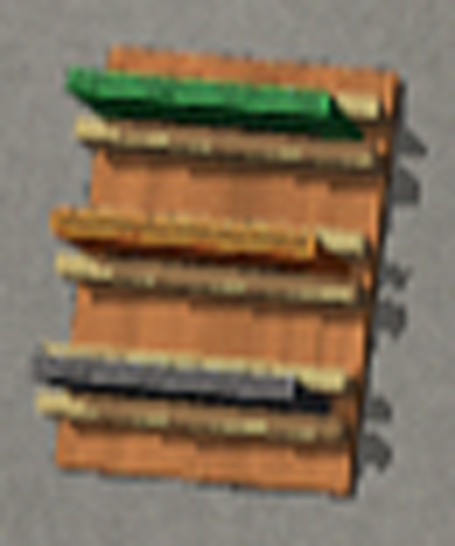

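The left crop shows the wrench's ring at (179,274) and its jaw at (242,70), with the slot's dark opening from (119,162) to (316,187). The right crop shows the ring at (500,90) and the jaw at (715,90). In the rack crop, green, orange and grey stand in order going downward, which is toward -x. The orange case's top edge runs (52,207)-(315,235).

Run:
```python
from h import *
k=4.3956
T=lambda u,v:("top",205+(u+.5)/k-.5,130+(v+.5)/k-.5)
S=lambda u,v:("side",238+(u-439.6+.5)/k-.5,160+(v+.5)/k-.5)
Q=lambda u,v:("top",122+(u+.5)/7-.5,140+(v+.5)/7-.5)
f=lambda a:np.round(a,4).tolist()
for nm,a,b in(("ring",T(179,274),S(500,90)),("slot far(+y) end",T(119,162),S(590,70)),("slot near end",T(316,187),S(618,146)),("cover cnr +x+y",T(80,35),S(470,50)),("+x-y",T(388,77),S(690,36)),("-x-y",T(363,324),S(755,165)),("-x+y",T(44,277),S(513,186)),("screws1",T(96,62),S(496,57)),("s2",T(366,102),S(665,43)),("s3",T(340,290),S(721,156)),("s4",T(68,250),S(533,173))):
    X,e=tri([a,b]);print(nm,f(X),f(e),"z.2:",f(onz(*a,.2)))
print("wrench")
for p in((181,300),(252,48),(179,274),(242,80),(215,174),(193,174+20),(225,120)):print(p,f(onz(*T(*p),.21)))
print("outer rim");R=[onz(*T(*p),.2) for p in((68,27),(406,75),(370,333),(26,282))];print(f(R),f(np.mean(R,0)))
print("case")
for p in((52,207),(315,235),(318,255),(55,228)):print(p,f(onz(*Q(*p),.092)))
print("rack floor corners",[f(onz(*Q(*p),.012)) for p in((112,46),(398,74),(352,494),(57,466))])
print("tray side")
for z in(.05,):print([f(onz("side",u/1.5625,v/1.5625,z)) for u,v in((392,432),(502,411),(573,489),(449,548))])
```

```text
ring [0.4378, 0.0179, 0.2122] [0.001, 0.001] z.2: [0.4405, 0.0178, 0.2]
slot far(+y) end [0.5079, 0.0552, 0.1989] [0.0003, 0.0003] z.2: [0.5073, 0.0552, 0.2]
slot near end [0.4919, -0.062, 0.2039] [0.0022, 0.0022] z.2: [0.4948, -0.0628, 0.2]
cover cnr +x+y [0.5045, 0.0857, 0.2253] [0.0709, 0.0709] z.2: [0.585, 0.0809, 0.2]
+x-y [0.5316, -0.0934, 0.288] [0.0085, 0.0085] z.2: [0.5632, -0.1053, 0.2]
-x-y [0.4816, -0.1136, 0.2083] [0.0723, 0.0723] z.2: [0.4132, -0.0915, 0.2]
-x+y [0.4597, 0.1051, 0.0923] [0.0077, 0.0077] z.2: [0.4369, 0.0977, 0.2]
screws1 [0.5058, 0.0762, 0.2178] [0.0564, 0.0564] z.2: [0.5684, 0.0707, 0.2]
s2 [0.5197, -0.0824, 0.2801] [0.008, 0.008] z.2: [0.5475, -0.0922, 0.2]
s3 [0.4861, -0.0936, 0.2043] [0.0554, 0.0554] z.2: [0.4331, -0.0777, 0.2]
s4 [0.4727, 0.0893, 0.109] [0.005, 0.005] z.2: [0.4534, 0.084, 0.2]
wrench
(181, 300) [0.4237, 0.0162, 0.21]
(252, 48) [0.5765, -0.0228, 0.21]
(179, 274) [0.4391, 0.0177, 0.21]
(242, 80) [0.5568, -0.0172, 0.21]
(215, 174) [0.4993, -0.0022, 0.21]
(193, 194) [0.487, 0.0105, 0.21]
(225, 120) [0.5321, -0.0075, 0.21]
outer rim
[[0.5898, 0.0883, 0.2], [0.5647, -0.1162, 0.2], [0.4079, -0.0957, 0.2], [0.4337, 0.1082, 0.2]] [0.499, -0.0039, 0.2]
case
(52, 207) [0.5152, 0.3564, 0.092]
(315, 235) [0.5059, 0.2473, 0.092]
(318, 255) [0.4975, 0.2456, 0.092]
(55, 228) [0.5064, 0.3546, 0.092]
rack floor corners [[0.6045, 0.3583, 0.012], [0.5946, 0.2304, 0.012], [0.4065, 0.2418, 0.012], [0.4159, 0.3709, 0.012]]
tray side
[[0.3736, -0.1982, 0.05], [0.5663, -0.1954, 0.05], [0.5912, -0.405, 0.05], [0.3803, -0.4641, 0.05]]
```

Ring-end and slot heights triangulate to about 0.21 and 0.20 m, the slot comes out 118.7 mm long, and the box rim sizes match. The wrench is centred at (0.500,-0.003) with a yaw of -14.3°, so I'll move above it.

play_rows --pt "0 0 0 0.05 0 0 0" --pt "0 0.0229 0.0425 0.05 0 0 0.185" --pt "0 0.0229 0.0425 0 0 0 0.185" --pt "0 0.0229 0.0425 0 0 0 0.185" --pt "0 0.0229 0.0425 0 0 0 0.185" --pt "0 0.0229 0.0425 0 0 0 0.185" --pt "0 0.0229 0.0425 0 0 0 0.185" --pt "0 0.0229 0.0425 0 0 0 0.185" --pt "0 0.0229 0.0425 0 0 0 0.185" --pt "0 0.0229 0.0425 0 0 0 0.185" --pt "0 0.0229 0.0425 0 0 0 0.185" --pt "0 0.0229 0.0425 0 0 0 0.185"

```text
time_s: 1.6
position: [0.4303, -0.1336, 0.2834]
tcp_rot: [[-0.691, 0.723, -0.0], [0.723, 0.691, 0.0], [0.0, -0.0, -1.0]]
force: [0.1, -0.8, 0.3]
opening: 0.995
```

play_rows --pt "0 0.0229 0.0425 0 0 0 0.185" --pt "0 0.0229 0.0425 0 0 0 0.185" --pt "0 0.0229 0.0425 0 0 0 0.185" --pt "0 0 0 0 0 0 0" --pt "0 0 0 0 0 0 0"

```text
time_s: 2.22
position: [0.4981, -0.0077, 0.2832]
tcp_rot: [[-0.967, 0.256, -0.001], [0.256, 0.967, -0.0], [0.001, -0.001, -1.0]]
force: [0.2, 0.3, -0.1]
opening: 0.998
```

play_rows --pt "0.4 0.002 0.005 -0.03 0 0 0.009" --pt "0.5 0 0 -0.025 0 0 0" --pt "0.5 0 0 -0.015 0 0 0" --pt "0.5 0 0 -0.006 0 0 0" --pt "0.5 0 0 0 0 0 0"

```text
time_s: 2.85
position: [0.5004, -0.0035, 0.2076]
tcp_rot: [[-0.969, 0.249, -0.001], [0.249, 0.969, -0.0], [0.0, -0.0, -1.0]]
force: [0.3, 0.5, 0.2]
opening: 0.54
```

play_rows --pt "0.5 0 0 -0.003 0 0 0" --pt "0.5 0 0 -0.002 0 0 0" --pt "1 0 0 0 0 0 0" --pt "1 0 0 0 0 0 0" --pt "1 0 0 0 0 0 0" --pt "1 0 0 0 0 0 0" --pt "1 0 0 0 0 0 0"

```text
time_s: 3.72
position: [0.5007, -0.0026, 0.2026]
tcp_rot: [[-0.969, 0.247, 0.0], [0.247, 0.969, -0.0], [-0.0, 0.0, -1.0]]
force: [0.5, 0.3, -0.4]
opening: 0.038
```

Run:
```python
from h import *
print(bot.read_state()["opening"])
a=bot.capture("side");cv2.imwrite("pics/s1.png",cv2.resize(a[90:260,200:400],None,fx=3.5,fy=3.5,interpolation=cv2.INTER_CUBIC));print(bot.read_state()["opening"])
```

```text
0.03824439176477956
0.028131106335895235
```

View pics/s1.png

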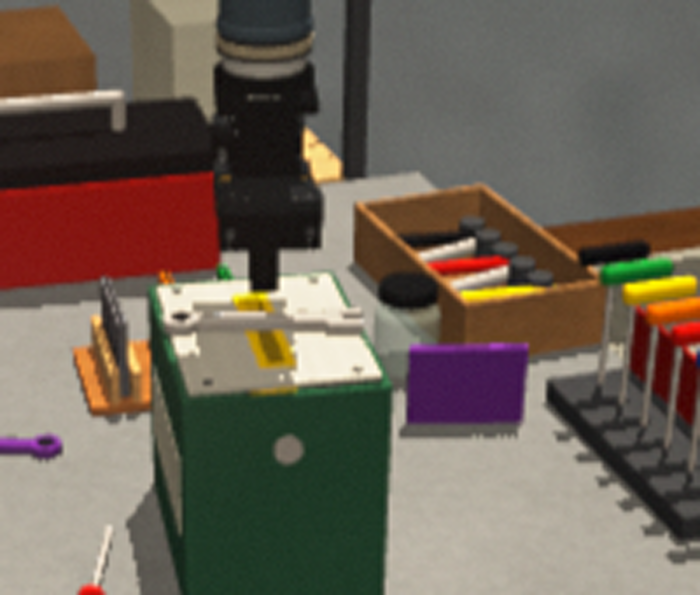

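Run:
```python
from h import *
s=bot.read_state();X=np.array(s["position"]);print(X,s["joint_positions"],s["opening"])
for Y in(X,X+[0,0,.02],X+[0,0,.05],X+[0,.06,0]):
  p=proj("side",Y);print(np.round(p,1),"crop",(p[0]-200)*3.5,(p[1]-90)*3.5, "top",np.round(proj("top",Y),1))
t=bot.capture("top");t=t[110:230,190:320];cv2.imwrite("pics/t1.png",cv2.resize(t,None,fx=4.5,fy=4.5,interpolation=cv2.INTER_CUBIC))
```

```text
[ 0.50073394 -0.00263465  0.20261804] [-1.31079126e+01  1.96173676e+01  9.86682721e+01 -1.27468353e-03
  6.17126719e+01 -8.87983048e+01] 0.028131106335895235
[275.4 183.2] crop 264.028884690423 326.3226112767384 top [253.7 169.2]
[275.5 176.8] crop 264.115714470198 303.7160815169042 top [253.8 167.7]
[275.5 166.9] crop 264.2481631878381 269.23245291913264 top [254.  165.3]
[269.1 174.4] crop 241.98601912256328 295.4902287297356 top [230.7 168.7]
```

View pics/t1.png

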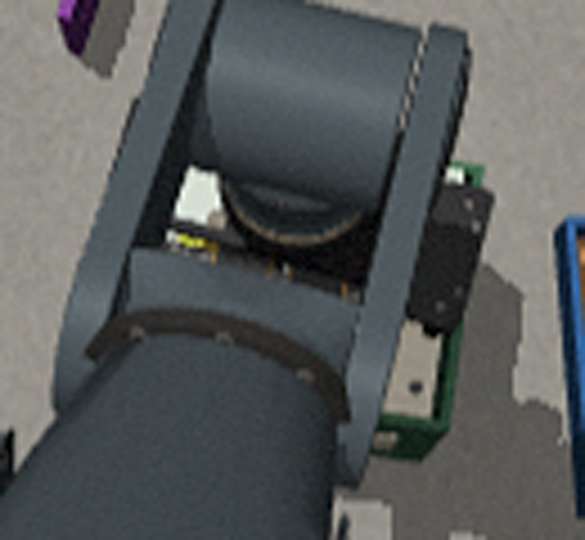

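Run:
```python
from h import *
X=np.array([.18033,-.59765,.18776]);y=np.array([.289,-.957,0])
for d in(-.0435,-.0585,0,.0435,.0585):print(d,[np.round(np.array(proj("side",X+d*y+[0,0,z]))*1.5625) for z in(0,.03,.07)])
a=cv2.imread("pics/side0.png")[270:384,130:260]; b=bot.capture("side")[150:200,245:305]
a=cv2.resize(a,None,fx=5,fy=5,interpolation=cv2.INTER_CUBIC)[:,:400] if 0 else cv2.resize(a,None,fx=3,fy=3,interpolation=cv2.INTER_CUBIC)
b=cv2.resize(b,None,fx=6.6,fy=6.6,interpolation=cv2.INTER_CUBIC)
o=np.zeros((max(a.shape[0],b.shape[0]),a.shape[1]+b.shape[1],3),np.uint8);o[:a.shape[0],:a.shape[1]]=a;o[:b.shape[0],a.shape[1]:]=b;cv2.imwrite("pics/d1.png",o);print(o.shape)
```

```text
-0.0435 [array([293., 555.]), array([291., 535.]), array([288., 506.])]
-0.0585 [array([287., 547.]), array([285., 526.]), array([282., 498.])]
0 [array([311., 581.]), array([309., 560.]), array([306., 531.])]
0.0435 [array([331., 610.]), array([329., 589.]), array([326., 559.])]
0.0585 [array([338., 620.]), array([336., 599.]), array([334., 569.])]
(342, 786, 3)
```

View pics/d1.png

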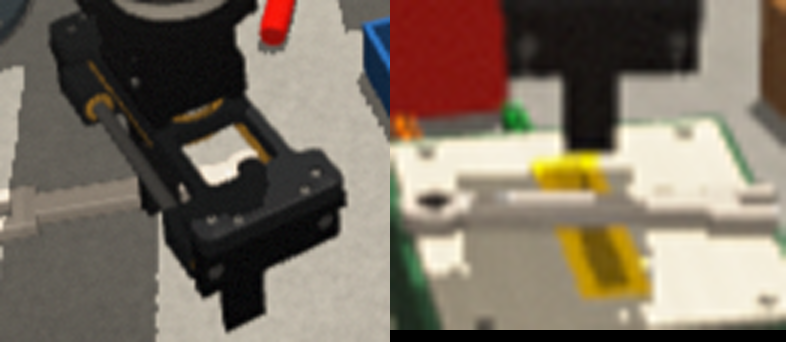

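The fingertip appears in both side pictures about 33 mm above the reported TCP, while its sideways position agrees. The gripper also closed on nothing. I conclude the real tips are about 33 mm higher than reported, so I'll open and go down step by step, watching the force.

play_rows --pt "0.5 0 0 0.01 0 0 0" --pt "0.5 0 0 0 0 0 0" --pt "0.5 0 0 0 0 0 0" --pt "0.5 0 0 -0.01 0 0 0" --pt "0.5 0 0 -0.01 0 0 0" --pt "0.5 0 0 -0.006 0 0 0" --pt "0.5 0 0 -0.004 0 0 0" --pt "0.5 0 0 0 0 0 0"

```text
time_s: 4.88
position: [0.5005, -0.0026, 0.1822]
tcp_rot: [[-0.969, 0.247, -0.001], [0.247, 0.969, 0.0], [0.001, -0.0, -1.0]]
force: [-0.0, 1.1, -0.3]
opening: 0.497
```

play_rows --pt "0.5 0 0 -0.003 0 0 0" --pt "0.5 0 0 -0.003 0 0 0" --pt "0.5 0 0 -0.002 0 0 0" --pt "0.5 0 0 0 0 0 0"

```text
time_s: 5.38
position: [0.5006, -0.0026, 0.1745]
tcp_rot: [[-0.969, 0.247, -0.0], [0.247, 0.969, 0.0], [0.0, -0.0, -1.0]]
force: [0.3, -0.1, -0.2]
opening: 0.498
```

play_rows --pt "0.5 0 0 -0.0015 0 0 0" --pt "0.5 0 0 -0.0015 0 0 0" --pt "1 0 0 0 0 0 0" --pt "1 0 0 0 0 0 0" --pt "1 0 0 0 0 0 0" --pt "1 0 0 0 0 0 0"

```text
time_s: 6.12
position: [0.5008, -0.0025, 0.1717]
tcp_rot: [[-0.969, 0.247, 0.0], [0.247, 0.969, 0.0], [-0.0, 0.0, -1.0]]
force: [-0.2, 1.5, 0.7]
opening: 0.177
```

It's gripping 15 mm, which matches the 16 mm shank. Now I'll lift and carry it.

play_rows --pt "1 0 0 0.01 0 0 0" --pt "1 0 0 0.03 0 0 0" --pt "1 0 0 0.04 0 0 0" --pt "1 0 -0.02 0 0 0 -0.08" --pt "1 0.002 -0.04 0 0 0 -0.16" --pt "1 0.002 -0.05 0 0 0 -0.16" --pt "1 0.002 -0.05 0 0 0 -0.16" --pt "1 0.002 -0.05 0 0 0 -0.16" --pt "1 0.002 -0.045 0 0 0 -0.16" --pt "1 0.002 -0.03 0 0 0 -0.16" --pt "1 0.002 -0.02 0 0 0 -0.16" --pt "1 0.002 0 0 0 0 -0.08"

```text
time_s: 7.62
position: [0.5164, -0.3097, 0.2517]
tcp_rot: [[-0.036, 0.999, -0.0], [0.999, 0.036, -0.001], [-0.001, -0.0, -1.0]]
force: [-0.7, 0.2, -1.4]
opening: 0.171
```

Run:
```python
from h import *
s=bot.read_state();print(s["position"],s["opening"],np.round(s["force"],1))
a=bot.capture("side")[130:384,180:400];cv2.imwrite("pics/s2.png",cv2.resize(a,None,fx=2.3,fy=2.3,interpolation=cv2.INTER_CUBIC))
```

```text
[ 0.51644832 -0.30967331  0.25172362] 0.17054044938631224 [-0.7  0.2 -1.4]
```

View pics/s2.png

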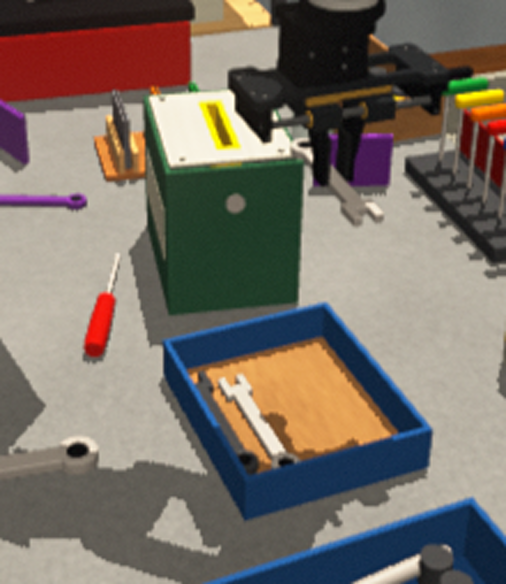

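The wrench hangs level in the gripper over the tray, parallel to its y; its jaw end is at (365,210) in the crop. I'll lower it to about 8 mm above the floor, because the gripper's body has to clear the 50 mm walls, and let go.

play_rows --pt "1 0 0 -0.03 0 0 0" --pt "1 0 0 -0.05 0 0 0" --pt "1 0 0 -0.055 0 0 0" --pt "1 0 0 -0.05 0 0 0" --pt "1 0 0 -0.04 0 0 0" --pt "1 0 0 -0.025 0 0 0" --pt "1 0 0 -0.012 0 0 0" --pt "1 0 0 0 0 0 0" --pt "1 0 0 0 0 0 0"

```text
time_s: 8.8
position: [0.5176, -0.3084, -0.0091]
tcp_rot: [[-0.041, 0.999, 0.002], [0.999, 0.041, -0.002], [-0.002, 0.002, -1.0]]
force: [-0.1, 0.6, -1.3]
opening: 0.173
```

play_rows --pt "1 0 0 -0.004 0 0 0" --pt "1 0 0 0 0 0 0" --pt "0.6 0 0 0 0 0 0" --pt "0.6 0 0 0 0 0 0" --pt "0.6 0 0 0 0 0 0" --pt "0.6 0 0 0.02 0 0 0" --pt "0.6 0 0 0.05 0 0 0" --pt "0.6 0 0 0.06 0 0 0" --pt "0.6 0 0 0.06 0 0 0" --pt "0.6 0 0 0.06 0 0 0"

```text
time_s: 10.05
position: [0.5164, -0.3074, 0.2377]
tcp_rot: [[-0.041, 0.999, 0.0], [0.999, 0.041, -0.0], [-0.0, 0.0, -1.0]]
force: [1.2, -0.5, 1.0]
opening: 0.399
```

Run:
```python
from h import *
t=bot.capture("top");s=bot.capture("side");cv2.imwrite("pics/top2.png",t);cv2.imwrite("pics/side2.png",s)
f=lambda a:np.round(a,4).tolist()
hs=cv2.cvtColor(t,cv2.COLOR_BGR2HSV)
roi=np.zeros(t.shape[:2],np.uint8);roi[130:212,208:303]=255
ym=cv2.inRange(hs,(22,130,100),(35,255,255))&roi
h=cv2.convexHull(cv2.findNonZero(ym));fill=cv2.fillConvexPoly(np.zeros_like(ym),h,255)
r=cv2.minAreaRect(h);b=cv2.boxPoints(r);B=[onz("top",*p,.2) for p in b];print("yellow",f(B),f(np.mean(B,0)))
M=cv2.moments(fill,True);print("frame centroid",f(onz("top",M["m10"]/M["m00"],M["m01"]/M["m00"],.2)))
for th in(80,110):
    dm=((hs[...,2]<th)*255).astype(np.uint8)&cv2.erode(fill,np.ones((3,3)));p=cv2.findNonZero(dm);r=cv2.minAreaRect(p);B=[onz("top",*q,.2) for q in cv2.boxPoints(r)];M=cv2.moments(dm,True)
    print("dark",th,len(p),f(onz("top",M["m10"]/M["m00"],M["m01"]/M["m00"],.2)),f(B))
a=cv2.resize(t[128:216,205:308],None,fx=3.8,fy=3.8,interpolation=cv2.INTER_CUBIC)
b=cv2.resize(t[140:218,122:187],None,fx=6,fy=6,interpolation=cv2.INTER_CUBIC)
c=cv2.resize(s[140:215,200:265],None,fx=3.6,fy=3.6,interpolation=cv2.INTER_CUBIC)
d=cv2.resize(s[255:360,245:375],None,fx=2.4,fy=2.4,interpolation=cv2.INTER_CUBIC)
o=np.zeros((600,800,3),np.uint8)
o[:a.shape[0],:a.shape[1]]=a;o[:b.shape[0],400:400+b.shape[1]]=b;o[336:336+c.shape[0],0:c.shape[1]]=c[:264];y=468;d=cv2.resize(s[255:360,245:375],None,fx=1.25,fy=1.25)
o[468:468+d.shape[0],400:400+d.shape[1]]=d;cv2.imwrite("pics/m2.png",o)
```

```text
yellow [[0.5082, 0.0728, 0.2], [0.5315, 0.0511, 0.2], [0.5171, 0.0362, 0.2], [0.4938, 0.0579, 0.2]] [0.5127, 0.0545, 0.2]
frame centroid [0.5107, 0.0527, 0.2]
dark 80 1 [0.506, 0.0517, 0.2] [[0.506, 0.0517, 0.2], [0.506, 0.0517, 0.2], [0.506, 0.0517, 0.2], [0.506, 0.0517, 0.2]]
dark 110 8 [0.5084, 0.0511, 0.2] [[0.5059, 0.0569, 0.2], [0.5141, 0.0493, 0.2], [0.5115, 0.0466, 0.2], [0.5033, 0.0542, 0.2]]
```

View pics/m2.png

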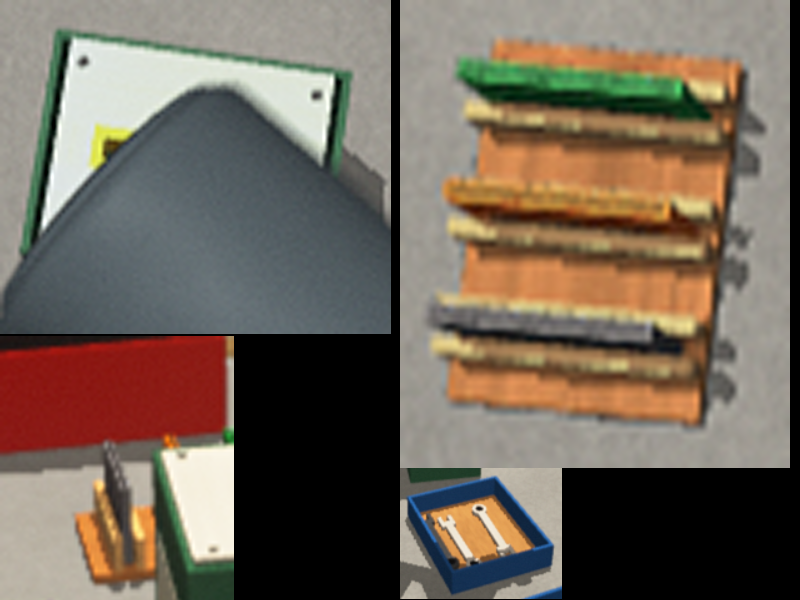

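The wrench lies flat in the tray beside the two fixed ones, in the bottom-right inset. The cases are undisturbed, and the elbow hides the slot from above. I'll move to above the orange case, keeping the jaws half closed for the neighbours.

play_rows --pt "0.6 -0.001 0.03 0.02 0 0 -0.01" --pt "0.6 -0.001 0.05 0 0 0 -0.01" --pt "0.6 -0.001 0.055 0 0 0 -0.01" --pt "0.6 -0.001 0.055 0 0 0 -0.01" --pt "0.6 -0.001 0.055 0 0 0 -0.01" --pt "0.6 -0.001 0.055 0 0 0 -0.01" --pt "0.6 -0.001 0.055 0 0 0 -0.01" --pt "0.6 -0.001 0.055 0 0 0 -0.01" --pt "0.6 -0.001 0.055 0 0 0 -0.01" --pt "0.6 -0.001 0.055 0 0 0 -0.01" --pt "0.6 0 0.05 0 0 0 -0.01" --pt "0.6 0 0.036 0 0 0 0"

```text
time_s: 11.65
position: [0.5058, 0.3004, 0.2548]
tcp_rot: [[0.067, 0.998, -0.001], [0.998, -0.067, -0.0], [-0.0, -0.001, -1.0]]
force: [0.6, -0.7, 0.8]
opening: 0.398
```

```bash
cat > m.py <<'E'
from h import *
f=lambda a:np.round(a,4).tolist()
t=bot.capture("top");s=bot.capture("side");cv2.imwrite("pics/top3.png",t);cv2.imwrite("pics/side3.png",s)
hs=cv2.cvtColor(t,cv2.COLOR_BGR2HSV)
roi=np.zeros(t.shape[:2],np.uint8);roi[150:190,220:290]=255
ym=cv2.inRange(hs,(22,130,100),(35,255,255))&roi;print(ym.sum()//255)
h=cv2.convexHull(cv2.findNonZero(ym));fill=cv2.fillConvexPoly(np.zeros_like(ym),h,255)
r=cv2.minAreaRect(h);B=[onz("top",*p,.2) for p in cv2.boxPoints(r)];print("yellow",f(B),f(np.mean(B,0)))
M=cv2.moments(fill,True);print("frame centroid",f(onz("top",M["m10"]/M["m00"],M["m01"]/M["m00"],.2)))
for th in(100,140):
    dm=((hs[...,2]<th)*255).astype(np.uint8)&cv2.erode(fill,np.ones((3,3)));p=cv2.findNonZero(dm)
    if p is None: continue
    r=cv2.minAreaRect(p);B=[onz("top",*q,.2) for q in cv2.boxPoints(r)];M=cv2.moments(dm,True)
    print("dark",th,len(p),f(onz("top",M["m10"]/M["m00"],M["m01"]/M["m00"],.2)),f(B))
h2=cv2.cvtColor(s,cv2.COLOR_BGR2HSV)
m=cv2.inRange(h2,(5,150,120),(20,255,255));m[:,:235]=0;m[:,260:]=0;m[:155]=0;m[180:]=0;p=cv2.findNonZero(m)
print("side orange",None if p is None else (p[:,0].min(0),p[:,0].max(0)),[np.round(proj("side",c),1) for c in([.5015,.246,.092],[.5105,.246,.092],[.5015,.356,.092],[.5105,.356,.092])])
roi=np.zeros_like(ym);roi[160:205,235:300]=255
ys=cv2.inRange(h2,(22,130,100),(35,255,255))&roi;hh=cv2.convexHull(cv2.findNonZero(ys));F=cv2.fillConvexPoly(np.zeros_like(ys),hh,255);M=cv2.moments(F,True);print("side frame",f(onz("side",M["m10"]/M["m00"],M["m01"]/M["m00"],.2)),cv2.boundingRect(hh))
st=bot.read_state();print(f(st["position"]),f(st["tcp_rot"]))
E
python3 m.py
```

```text
328
yellow [[0.4953, 0.0642, 0.2], [0.5224, 0.0611, 0.2], [0.5059, -0.0711, 0.2], [0.4788, -0.0675, 0.2]] [0.5006, -0.0034, 0.2]
frame centroid [0.5007, -0.0037, 0.2]
dark 100 187 [0.5004, -0.0032, 0.2] [[0.5023, 0.0548, 0.2], [0.5134, 0.0534, 0.2], [0.4985, -0.0615, 0.2], [0.4874, -0.06, 0.2]]
dark 140 226 [0.5006, -0.0036, 0.2] [[0.5011, 0.0556, 0.2], [0.5143, 0.0541, 0.2], [0.5, -0.0628, 0.2], [0.4869, -0.0611, 0.2]]
side orange (array([245, 167], dtype=int32), array([249, 170], dtype=int32)) [array([252.8, 181.2]), array([255.4, 180.9]), array([244.5, 168. ]), array([247. , 167.7])]
side frame [0.4945, -0.0114, 0.2] (262, 165, 23, 38)
[0.5058, 0.3017, 0.2547] [[0.0646, 0.9979, -0.0008], [0.9979, -0.0646, 0.0011], [0.0011, -0.0009, -1.0]]
```

The orange case's top height checks out: its far top corner in the side view sits at row 167, against a projected 168. The slot centre is (0.5005,-0.0036) with yaw -7.0°. I'll go down onto the case now.

play_rows --pt "0.6 0 0 -0.03 0 0 -0.006" --pt "0.6 0 0 -0.05 0 0 0" --pt "0.6 0 0 -0.05 0 0 0" --pt "0.6 0 0 -0.04 0 0 0" --pt "0.6 0 0 -0.02 0 0 0" --pt "0.6 0 0 -0.013 0 0 0" --pt "0.6 0 0 0 0 0 0" --pt "0.6 0 0 0 0 0 0"

```text
time_s: 12.75
position: [0.5075, 0.2985, 0.0535]
tcp_rot: [[0.075, 0.997, 0.002], [0.997, -0.075, 0.001], [0.001, 0.002, -1.0]]
force: [-0.1, 0.2, 0.2]
opening: 0.403
```

play_rows --pt "0.6 -0.001 0.002 -0.006 0 0 0" --pt "0.6 0 0 -0.007 0 0 0" --pt "0.6 0 0 -0.006 0 0 0" --pt "0.6 0 0 0 0 0 0"

```text
time_s: 13.25
position: [0.5051, 0.3002, 0.0329]
tcp_rot: [[0.075, 0.997, -0.001], [0.997, -0.075, -0.001], [-0.001, -0.001, -1.0]]
force: [-0.3, -0.5, 0.0]
opening: 0.399
```

play_rows --pt "1 0 0 0 0 0 0" --pt "1 0 0 0 0 0 0" --pt "1 0 0 0 0 0 0" --pt "1 0 0 0 0 0 0" --pt "1 0 0 0 0 0 0"

```text
time_s: 13.88
position: [0.5058, 0.3004, 0.0338]
tcp_rot: [[0.075, 0.997, 0.0], [0.997, -0.075, 0.0], [0.0, 0.0, -1.0]]
force: [-0.8, 0.5, 0.5]
opening: 0.112
```

The grip reads 9.7 mm wide, which matches the case. I'll lift it and carry it over the slot.

play_rows --pt "1 0 0 0.01 0 0 0" --pt "1 0 0 0.025 0 0 0" --pt "1 0 0 0.04 0 0 0" --pt "1 0 0 0.05 0 0 0" --pt "1 0 0 0.05 0 0 0" --pt "1 0 0 0.05 0 0 0" --pt "1 0 0 0 0 0 0"

```text
time_s: 14.75
position: [0.5085, 0.3015, 0.2642]
tcp_rot: [[0.075, 0.997, 0.011], [0.997, -0.075, 0.004], [0.005, 0.01, -1.0]]
force: [-0.6, 0.6, -1.2]
opening: 0.116
```

play_rows --pt "1 0 -0.015 0 0 0 -0.01" --pt "1 -0.001 -0.03 0 0 0 -0.01" --pt "1 -0.001 -0.045 0 0 0 -0.01" --pt "1 -0.001 -0.05 0 0 0 -0.01" --pt "1 -0.001 -0.05 0 0 0 -0.007" --pt "1 -0.001 -0.045 0 0 0 0" --pt "1 0 -0.035 0 0 0 0" --pt "1 0 -0.02 0 0 0 0" --pt "1 0 -0.01 0 0 0 0" --pt "1 0 -0.004 0 0 0 0" --pt "1 0 0 0 0 0 0" --pt "1 0 0 0 0 0 0"

```text
time_s: 16.25
position: [0.5005, -0.0029, 0.2585]
tcp_rot: [[0.121, 0.993, -0.0], [0.993, -0.121, 0.0], [0.0, -0.0, -1.0]]
force: [0.5, -0.8, -1.1]
opening: 0.111
```

Run:
```python
from h import *
s=bot.read_state();print(s["position"],np.round(s["tcp_rot"],4).tolist(),s["opening"],np.round(s["force"],1))
a=bot.capture("side");cv2.imwrite("pics/side4.png",a);cv2.imwrite("pics/s4.png",cv2.resize(a[120:260,200:340],None,fx=4,fy=4,interpolation=cv2.INTER_CUBIC))
```

```text
[ 0.50052389 -0.00289558  0.25847892] [[0.1206, 0.9927, -0.0004], [0.9927, -0.1206, 0.0003], [0.0003, -0.0004, -1.0]] 0.11104434809574126 [ 0.5 -0.8 -1.1]
```

View pics/s4.png

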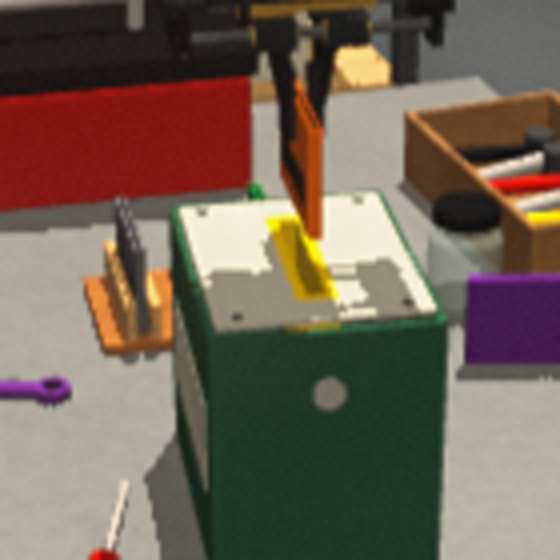

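The case hangs upright over the slot, at about (305,165) in the crop, with the slot at (300,260). I'll lower it gently and read the force.

play_rows --pt "1 0 -0.0015 -0.015 0 0 0" --pt "1 0 0 -0.012 0 0 0" --pt "1 0 0 -0.006 0 0 0" --pt "1 0 0 -0.004 0 0 0" --pt "1 0 0 -0.004 0 0 0" --pt "1 0 0 0 0 0 0"

```text
time_s: 17.05
position: [0.5007, -0.0051, 0.2175]
tcp_rot: [[0.122, 0.993, -0.0], [0.993, -0.122, 0.0], [0.0, -0.0, -1.0]]
force: [-0.2, 0.0, -1.2]
opening: 0.113
```

play_rows --pt "1 0 0.001 -0.003 0 0 0" --pt "1 0 0 -0.004 0 0 0" --pt "1 0 0 -0.005 0 0 0" --pt "1 0 0 -0.005 0 0 0" --pt "1 0 0 -0.005 0 0 0" --pt "1 0 0 0 0 0 0"

```text
time_s: 17.8
position: [0.5003, -0.0041, 0.1951]
tcp_rot: [[0.122, 0.993, -0.001], [0.993, -0.122, 0.0], [0.0, -0.001, -1.0]]
force: [-0.5, -0.5, -1.1]
opening: 0.109
```

play_rows --pt "1 0 0 -0.005 0 0 0" --pt "1 0 0 -0.005 0 0 0" --pt "1 0 0 -0.004 0 0 0" --pt "1 0 0 -0.002 0 0 0" --pt "1 0 0 0 0 0 0" --pt "1 0 0 0 0 0 0"

```text
time_s: 18.55
position: [0.5008, -0.0042, 0.1797]
tcp_rot: [[0.122, 0.993, 0.0], [0.993, -0.122, -0.0], [-0.0, 0.0, -1.0]]
force: [-0.0, -0.5, -0.9]
opening: 0.113
```

play_rows --pt "1 0 0 -0.002 0 0 0" --pt "1 0 0 -0.002 0 0 0" --pt "1 0 0 -0.002 0 0 0" --pt "1 0 0 0 0 0 0"

```text
time_s: 19.05
position: [0.5013, -0.0042, 0.1744]
tcp_rot: [[0.122, 0.993, 0.002], [0.993, -0.122, -0.0], [-0.0, 0.002, -1.0]]
force: [0.0, 0.6, 5.5]
opening: 0.119
```

At 44 mm down it has met the flap, with 5.5 N. I'll release it, raise, shut the fingers, and push on the top edge.

play_rows --pt "0.7 0 0 0.002 0 0 0" --pt "0.7 0 0 0 0 0 0" --pt "0.7 0 0 0 0 0 0" --pt "0.7 0 0 0.015 0 0 0" --pt "0.7 0 0 0.025 0 0 0" --pt "0.7 0 0 0.015 0 0 0" --pt "1 0 0 0 0 0 0" --pt "1 0 0 0 0 0 0" --pt "1 0 0 0 0 0 0" --pt "1 0 0 0 0 0 0"

```text
time_s: 20.3
position: [0.5003, -0.0041, 0.23]
tcp_rot: [[0.122, 0.993, -0.001], [0.993, -0.122, 0.0], [0.0, -0.001, -1.0]]
force: [0.6, -0.2, -0.8]
opening: 0.013
```

Run:
```python
from h import *
s=bot.read_state();print(s["position"],s["opening"],np.round(s["force"],1))
a=bot.capture("side");cv2.imwrite("pics/s5.png",cv2.resize(a[120:220,220:340],None,fx=4,fy=4,interpolation=cv2.INTER_CUBIC))
```

```text
[ 0.50033853 -0.00408668  0.22996478] 0.013441702124792594 [ 0.6 -0.2 -0.8]
```

View pics/s5.png

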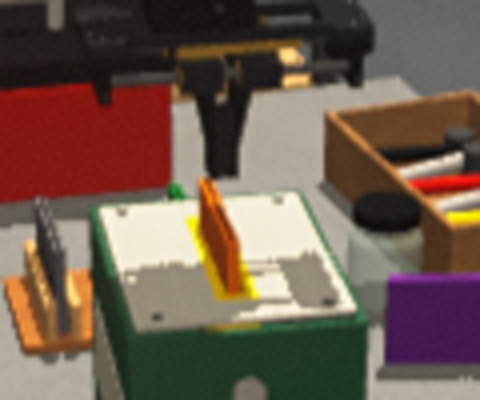

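The case stands upright in the slot with its top at (220,205), below the shut fingers. Pushing down now.

play_rows --pt "1 0 0 -0.012 0 0 0" --pt "1 0 0 -0.008 0 0 0" --pt "1 0 0 -0.004 0 0 0" --pt "1 0 0 -0.003 0 0 0" --pt "1 0 0 -0.003 0 0 0" --pt "1 0 0 -0.003 0 0 0" --pt "1 0 0 -0.003 0 0 0" --pt "1 0 0 0 0 0 0"

```text
time_s: 21.35
position: [0.5006, -0.0042, 0.1944]
tcp_rot: [[0.122, 0.993, -0.0], [0.993, -0.122, -0.0], [-0.0, -0.0, -1.0]]
force: [-0.0, -0.1, 1.0]
opening: 0.003
```

play_rows --pt "1 0 0 -0.004 0 0 0" --pt "1 0 0 -0.004 0 0 0" --pt "1 0 0 -0.004 0 0 0" --pt "1 0 0 -0.003 0 0 0" --pt "1 0 0 0 0 0 0"

```text
time_s: 21.98
position: [0.5004, -0.0041, 0.1792]
tcp_rot: [[0.122, 0.993, -0.001], [0.993, -0.122, 0.0], [0.0, -0.001, -1.0]]
force: [-0.1, -0.2, -0.4]
opening: 0.004
```

Run:
```python
from h import *
s=bot.read_state();print(s["position"],np.round(s["force"],1))
a=bot.capture("side")
h=cv2.cvtColor(a,cv2.COLOR_BGR2HSV);m=cv2.inRange(h,(5,150,100),(20,255,255))[150:205,255:300];p=cv2.findNonZero(m);print("orange px at slot",0 if p is None else (len(p),p[:,0].min(0)+[255,150],p[:,0].max(0)+[255,150]))
```

```text
[ 0.50041175 -0.0040944   0.17919793] [-0.1 -0.2 -0.4]
orange px at slot (34, array([261, 150]), array([283, 201]))
```

play_rows --pt "1 0 0 0.03 0 0 0" --pt "1 0 0 0.05 0 0 0" --pt "1 0 0.03 0.04 0 0 0" --pt "1 0 0.05 0.02 0 0 0" --pt "1 0 0.05 0 0 0 0" --pt "1 0 0.05 0 0 0 0" --pt "1 0 0.05 0 0 0 0" --pt "1 0 0.03 0 0 0 0" --pt "1 0 0 0 0 0 0" --pt "1 0 0 0 0 0 0"

```text
time_s: 23.28
position: [0.5005, 0.2552, 0.3195]
tcp_rot: [[0.122, 0.993, -0.0], [0.993, -0.122, -0.001], [-0.001, -0.0, -1.0]]
force: [0.3, -0.2, 0.2]
opening: 0.004
```

Run:
```python
from h import *
t=bot.capture("top");s=bot.capture("side")
r=lambda im,k:cv2.resize(im,None,fx=k,fy=k,interpolation=cv2.INTER_CUBIC)
a=r(t[100:240,110:410],2.6);b=r(s[140:225,215:335],2.7);c=r(s[255:355,245:375],2.3)
o=np.zeros((600,800,3),np.uint8)
o[:a.shape[0],:a.shape[1]]=a;o[366:366+b.shape[0],:b.shape[1]]=b[:234];o[366:366+c.shape[0],400:400+c.shape[1]]=c[:234];cv2.imwrite("pics/f.png",o)
h=cv2.cvtColor(s,cv2.COLOR_BGR2HSV);m=cv2.inRange(h,(5,150,100),(18,255,255))[160:205,255:300];print((m>0).sum())
st=bot.read_state();print(st["position"],st["time_s"],np.round(st["force"],1))
```

```text
2
[0.5007921  0.25470209 0.3196555 ] 23.375 [ 0.1 -0.   0.2]
```

View pics/f.png

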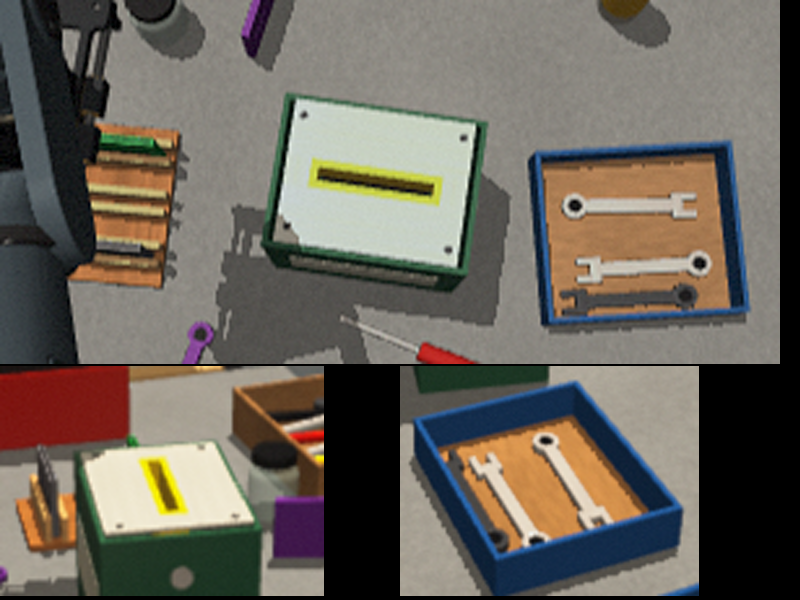

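The slot at (375,182) is empty and the case is gone from view, so it has dropped into the box. The wrench lies flat in the tray at (630,206). The green and grey cases are still in their grooves, and the arm touches nothing.

```bash
python3 -c "
from rig import bot
print(bot.hand_in())"
```

```text
the job is handed in; nothing more can be done
None
```

I laid the wrench flat in the free part of the blue tray. I then took the orange case from the rack, stood it in the slot down to the flap, and pushed it through with the shut fingers. I handed in at about 23 s.

**Last checks:**
- The final pictures show an empty slot with no orange case above it. I could not see inside the box, so the drop is judged from that and from the push force falling to about zero.
- The wrench lies flat in the tray, and the green and grey cases are still in their grooves.
- The arm was clear of everything, with force readings near zero.

**What disagreed:**
- **Fingertip height:** the real fingertips sit about 33 mm above the reported TCP. My first grasp closed on nothing because of this. I corrected for it using the side pictures, and the wrench and case grips afterwards matched their thicknesses.
- **Slot centre:** one side-view estimate differed from the top view by about 6 to 8 mm. I put this down to unwanted pixels in its colour mask without checking further. I used the top-view value, and the case went in with almost no side force.

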